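# Feed a pipe blank through the flap of the dust-proof box

### The arm

A 6-joint arm with a two-finger parallel gripper is mounted at the origin on the work surface. World frame = base frame: x ahead of the robot, y to its left, z up, the work surface at z = 0. Lengths are in m, angles in rad, forces in N, time in s.
With the tool pointing down it reaches from about 0.35 to 1 m from the base axis. Payload 7.1 kg.
Tool frame: the origin (TCP) lies between the finger pads; the fingertips stand 22 mm ahead of it and the grasp point (between the pads) lies 3 mm ahead of it; z points along the fingers, y is the line along which they close (so a half turn about z gives the same grasp; the last joint's range is limited). The gripper opens to 85 mm and grips with 20 to 120 N. Pads are 22 mm wide; open, the fingers measure 114 mm over their backs; the gripper's body (76 mm by 85 mm) begins 54 mm behind the grasp point. The pads swing forward as they close: fully open they stand 13 mm farther back than shut.
Start: joints at [1.196, 0.423, 1.63, -0, 1.089, -0.019], TCP at [0.218, 0.586, 0.253] pointing down, gripper open.
Joint ranges: [-3, 3], [-0.9, 2.11], [0.09, 2.58], [-1.31, 4.45], [0.11, 2.69], [-2.54, 2.54]. Speed limits (rad/s): [2.39, 2.39, 3.01, 3.14, 3.14, 3.14].

### API

Orientations are given as a rotation vector (axis times angle).
In Python, from rig import manip gives the robot as it stands. The module is installed in compiled form; this text tells all that it offers. Calls block until the motion is done:
- manip.move_to(position, orientation): joint-space move of the TCP to a pose.
- manip.servo_line(position, orientation=None, rate=0.15): straight line of the TCP; orientation=None keeps the orientation; rate is the mean speed in m/s.
- manip.set_joints(angles): joint-space move.
- manip.command_gripper(opening, f_grip=None): finger opening in m; f_grip is the grip in N (None keeps the last); returns when the fingers have stopped.
- manip.hold(seconds).
- manip.solve_ik(position, orientation): joint angles nearest the present ones, or None.
- manip.camera(name): name is "scene" or "side" or "wrist"; returns a dict with "image" (480x640x3 uint8, red, green, blue), "fx", "fy", "cx", "cy" (pixels), "cam_to_world" (4x4, takes a point from camera to world coordinates); the wrist camera has in their place "mount" (4x4, takes a point from camera to tool coordinates, whose origin is the TCP and whose axes are the flange's). Camera axes: x right, y down, z forward; pixel columns grow to the right and rows downward; lengths in m; the calibration is good to about 2 mm. A picture is of the moment at which its call begins: read the wrist's pose just before it. There is no depth.
A pose or a line that the arm cannot do raises manip.IKError and nothing moves.
- manip.sign_off(): hands the job in; it is judged then, once.
Readings, each from a call of its own:
- manip.get_time(): time.
- manip.get_joint_positions(): joint angles.
- manip.get_joint_vel(): joint speeds.
- manip.get_tau(): joint torques, N m.
- manip.get_position(): TCP position.
- manip.get_ee_rot(): TCP orientation.
- manip.get_contact_force(): force on the tool from outside, world axes, zero at the start.
- manip.get_torque(): the same for the moment, N m.
- manip.get_width(): finger opening in m.
- manip.get_grip_force(): force on a finger pad.
Only numpy, scipy, OpenCV 4.12 (cv2) and the standard library are available. Lean on these libraries where they do the work, as an engineer would, in place of code of your own. Each camera call takes 0.05 s, during which the arm holds its last target. There are 200 camera calls.

### The job

Without picking it up, push the dark, bored pipe blank along the wooden ledge with your fingertips, shank first, so that it swings the green flap open, and keep sliding it smoothly until it slips down the chute inside the white box. Then draw the fingers back out so that the flap swings fully shut by itself, and leave the pale blank, the tape roll, the bottle, the jar, the file and the brush where they are.

Things in the scene. Friction and masses are not known exactly. Their poses are not given: they have to be found in the camera images.
- dropbox: Fixed white box with a plywood feed ledge. Origin at bench level straight below the flap's hinge; x = feed direction, from ledge into box (away from the robot, turned up to 0.3 rad), y left, z up. Ledge: x -170 to +30, top at z = 68 mm, 124 mm clear between aluminium side rails (14 mm high, 6 mm thick, x -170 to -20). Nothing stands over the ledge before x = -20 but the dark blank.
- hinge (a point): Middle of the steel hinge rod across the doorway, 68 mm above the ledge; rod with sleeve 9 mm thick. Doorway 124 mm wide between white cheeks 6 mm thick (box x -20 to +168, up to z = 144 mm). Clear lid 4 mm thick over box x +10 to +172, z 144 to 148. Fingers going in must pass below the rod: lean the hand back towards the robot 30 to 40 degrees.
- sill (a point): Middle of the ledge's far edge, on its top, 30 mm beyond the hinge line; same axes as the box. The last 35 mm of ledge and the chute behind it are slippery polished metal; the chute, 124 mm wide, slopes down 0.44 rad to the box's back wall (box x = 168 mm). The blank tips and slides down by itself once its centre is 5 to 15 mm past the edge (fingertips about 10 to 15 mm beyond the hinge line).
- flap (a joint): Green sheet flap hanging on the hinge rod, 116 mm wide, 64 mm long, 30 g. 0 = shut: it leans 0.17 rad inwards, its lower edge 5 mm above the ledge at box x about +11 mm. Grows as the lower edge swings into the box, up to 1.35 rad. Swings freely, opens at under 1 N, falls shut by its weight within a second unless something is under it.
- blank_center (a point): Dark red-brown pipe blank on the ledge, about 60 g, 70 mm long (x), 30 mm high; point at its centre, 15 mm above its underside. x = towards its narrow shank (x +5 to +35 mm, 30 mm wide, 26 high). The wide block (x -35 to +9, 46 mm wide) has a black bore on top and a flat rear face at x = -35. Starts shank towards the flap, up to 0.3 rad askew.
- pale_blank: Pale unbored wooden blank of the same shape and size, lying on the bench beside the ledge; not wanted. Origin at its underside.
- tape: White tape roll, 60 mm across, 25 mm high, lying on the bench beside the ledge; not wanted. Origin at its underside.
- bottle: Clear bottle with a red cap, 64 mm across, 190 mm tall, standing well to the side. Origin at its underside.
- jar: Amber glass jar, 56 mm across, 60 mm tall, standing well to the side. Origin at its underside.
- file: Green-handled needle file lying to the left of the bench. Origin at its underside.
- brush: Wooden brush lying to the right of the bench. Origin at its underside.
- blank: The same dark blank; origin in the middle of its underside, same axes.
- blank_tip (a point): Middle of the dark blank's shank end, 35 mm ahead of its centre.
Not all that is in view belongs to the job. Of the things like the blank, leave any that is turquoise; of the rest the smaller one is meant.

How it is judged:
On the way, in this order (a step that is already met when the one before it is completed fails the run):
1. the blank, on the ledge and shank first, has swung the flap open by more than 0.35 rad (value of joint flap above 0.35 rad and x of blank_center in the frame of dropbox above -0.06 m and z of blank_center in the frame of dropbox above 0.06 m and x of blank_tip in the frame of dropbox above 0 m), for 0.05 s.
2. the blank has slid down the chute behind the flap (x of blank_center in the frame of dropbox above 0.08 m and z of blank_center in the frame of dropbox below 0.06 m), for 0.1 s.
At the end, for the whole second after the job is handed in: The dark blank lies at rest at the bottom of the chute in the box (centre at least 80 mm behind the hinge line and lower than 60 mm above the bench) and the flap is shut to within 0.06 rad (all of step 2 and x of blank_center in the frame of dropbox below 0.168 m and y of blank_center in the frame of dropbox between -0.062 and 0.062 m and value of joint flap below 0.06 rad and linear speed of blank below 0.02 m/s); the robot touches nothing.
It fails at once if the dark blank is lifted more than 15 mm off the ledge (z of blank_center in the frame of dropbox above 0.098 m).
It fails at once if the dark blank is batted along the ledge faster than 0.5 m/s instead of slid (x of blank_center in the frame of dropbox below -0.03 m and linear speed of blank above 0.5 m/s).
It fails at once if a bystander is moved more than 20 mm (distance of any of pale_blank, tape, bottle, jar, file, brush from where it was at the start of the episode above 0.02 m).
It also fails if it takes over 38 s, if anything falls off the work surface, if the arm or the gripper's body presses on something with over 40 N, if the wrist force passes 120 N, or if a joint passes its speed limit or range.

## Working session

There is one attempt and no reset: what is moved stays moved. The work goes in short steps, each a Python script; the robot and the scene stay as the last script left them, time stands still between calls to the robot, and variables do not carry over. Pictures are saved under pics/ and viewed, at most 10 in all, crops included, and the job is handed in when it is done.

```bash
mkdir -p pics
python3 - <<'E'
from rig import manip
import cv2,numpy as np,pickle
d={}
for n in("scene","side","wrist"):
    c=manip.camera(n);d[n]=c
    cv2.imwrite(f"pics/{n}0.png",c["image"][:,:,::-1])
    print(n,c["fx"],c["fy"],c["cx"],c["cy"]);print(np.round(c.get("cam_to_world",c.get("mount")),4))
pickle.dump(d,open("d0.pkl","wb"))
print(manip.get_time(),manip.get_position(),manip.get_ee_rot(),manip.get_width())
E
```

```text
scene 544.641136887726 544.641136887726 320.2499638013833 235.77694294571307
[[ 0.6009  0.4716 -0.6453  1.3692]
 [ 0.7992 -0.3448  0.4923 -0.642 ]
 [ 0.0097 -0.8116 -0.5841  0.8952]
 [ 0.      0.      0.      1.    ]]
side 514.0100475197637 514.0100475197637 316.9568367297307 238.33520875940627
[[-0.9992 -0.0196  0.0362  0.4676]
 [-0.0389  0.735  -0.677   0.8617]
 [-0.0133 -0.6778 -0.7351  1.0498]
 [ 0.      0.      0.      1.    ]]
wrist 408.04725885098054 408.04725885098054 315.10360231531047 243.3565296246737
[[ 8.000e-04 -9.473e-01 -3.203e-01  8.220e-02]
 [ 1.000e+00  6.000e-04  7.000e-04 -1.000e-04]
 [-5.000e-04 -3.203e-01  9.473e-01 -1.203e-01]
 [ 0.000e+00  0.000e+00  0.000e+00  1.000e+00]]
0.15 [0.21754041 0.58549787 0.25272202] [-5.55902006e-01 -3.09178046e+00  1.79566492e-03] 0.0855782905355467
```

View pics/scene0.png

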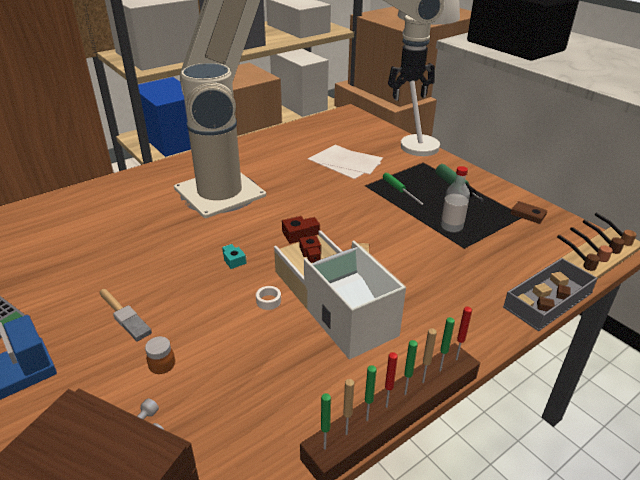

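View pics/side0.png

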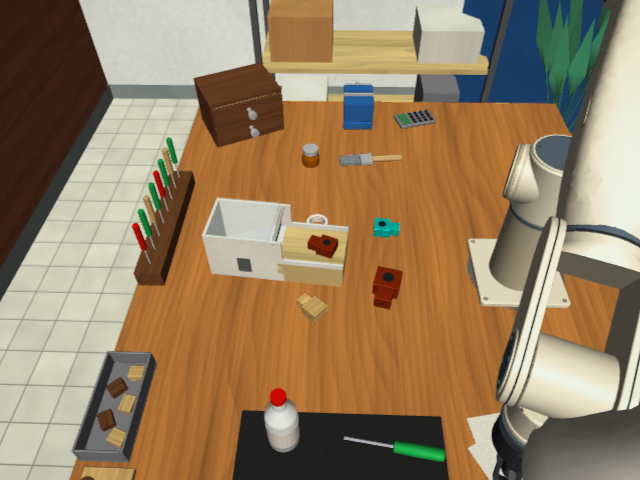

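The scene view shows the white box at about (350,290) with the dark blank on the ledge at (310,245). A larger dark look-alike lies on the bench at (298,228). In the side view the dark blank is at (322,245), the big decoy at (387,285), the turquoise one at (386,228), the pale blank at (312,306) and the tape at (317,220). I'll enlarge both views.

Run:
```python
import cv2
a=cv2.imread("pics/side0.png")[190:320,195:415];cv2.imwrite("pics/side0c.png",cv2.resize(a,None,fx=3.6,fy=3.6,interpolation=cv2.INTER_CUBIC))
a=cv2.imread("pics/scene0.png")[205:360,220:415];cv2.imwrite("pics/scene0c.png",cv2.resize(a,None,fx=3.8,fy=3.8,interpolation=cv2.INTER_CUBIC))
```

```text
(no output)
```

View pics/side0c.png

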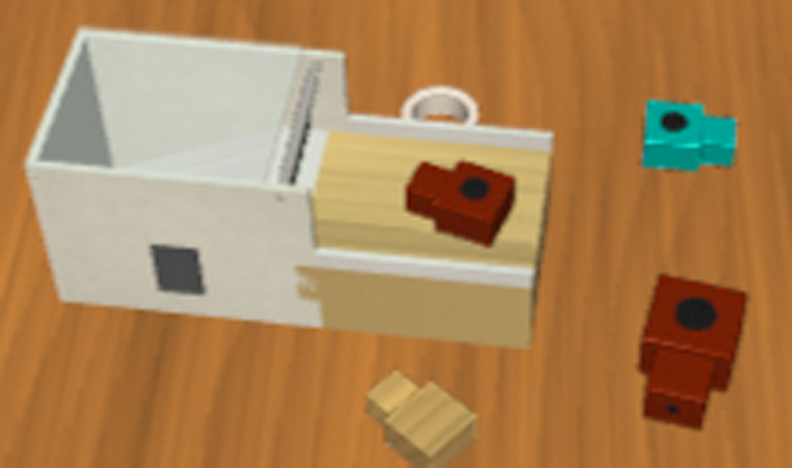

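View pics/scene0c.png

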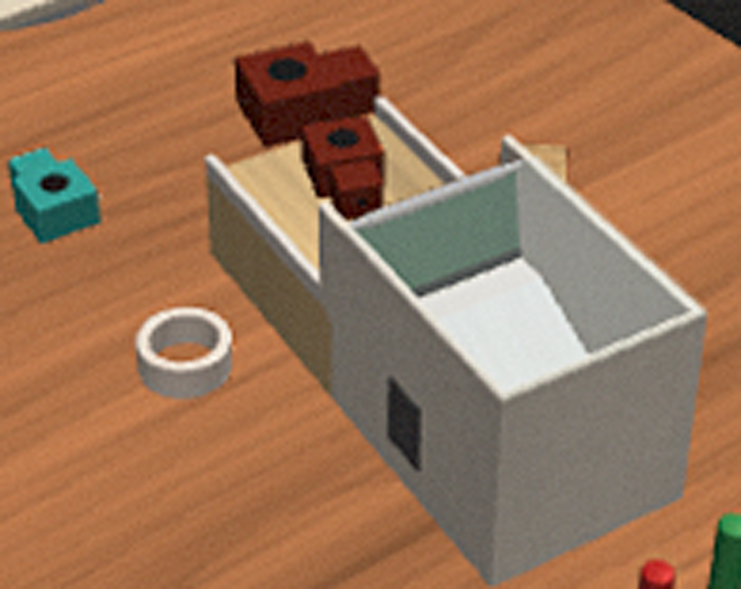

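The crops give usable corner positions for the box, the rails and the blank. Next I'll fit the box frame.

```bash
cat > h.py <<'E'
import numpy as np
from scipy.spatial.transform import Rotation as R
def ray(c,T,uv,z):
    d=T[:3,:3]@np.array([(uv[0]-c["cx"])/c["fx"],(uv[1]-c["cy"])/c["fy"],1]);o=T[:3,3]
    return (o+d*(z-o[2])/d[2])[:2]
def fit(b,w):  # 2D rigid box->world
    b=np.array(b);w=np.array(w);B=b-b.mean(0);W=w-w.mean(0)
    th=np.arctan2((B[:,0]*W[:,1]-B[:,1]*W[:,0]).sum(),(B*W).sum())
    r=np.array([[np.cos(th),-np.sin(th)],[np.sin(th),np.cos(th)]]);t=w.mean(0)-r@b.mean(0)
    return th,t,(w-(b@r.T+t))*1e3
E
python3 - <<'E'
from h import *
import pickle
d=pickle.load(open("d0.pkl","rb"))
S=[((552,132),-170,-68,.082),((528,347),-170,68,0),((322,327),-20,68,0),((313,190),-20,68,.144),((345,53),-20,-68,.144),((63,300),172,68,0),((28,165),172,68,.144),((80,30),172,-68,.144)]
C=[((210,157),-170,-68,.082),((322,203),-20,-68,.144),((508,138),-20,68,.144),((500,403),172,-68,.144),((705,315),172,68,.144),((495,583),172,-68,0)]
b=[];w=[]
for L,n,s,o in((S,"side",3.6,(195,190)),(C,"scene",3.8,(220,205))):
    c=d[n];T=np.array(c["cam_to_world"])
    for p,x,y,z in L:
        b.append((x/1e3,y/1e3));w.append(ray(c,T,(o[0]+p[0]/s-.4,o[1]+p[1]/s-.4),z))
th,t,r=fit(b,w);print(th,t);print(r.round(1))
rr=np.array([[np.cos(th),-np.sin(th)],[np.sin(th),np.cos(th)]])
for nm,n,s,o,p,z in(("bore","side",3.6,(195,190),(474,188),.098),("bore","scene",3.8,(220,205),(343,139),.098),("rearR top","side",3.6,(195,190),(515,180),.098),("rearL bot","side",3.6,(195,190),(490,245),.068),("tape","side",3.6,(195,190),(440,105),.025),("decoy","side",3.6,(195,190),(695,312),.045)):
    c=d[n];q=ray(c,np.array(c["cam_to_world"]),(o[0]+p[0]/s-.4,o[1]+p[1]/s-.4),z);print(nm,n,q.round(3),((q-t)@rr*1e3).round(1))
E
```

```text
-0.10009064562505783 [ 0.6125767  -0.02481858]
[[-0.8  0.9]
 [ 0.4 -0.9]
 [-0.9  0.4]
 [-3.5 -1.9]
 [-1.4  1.7]
 [-0.9  0.1]
 [-0.9 -0.2]
 [ 0.5  1.7]
 [ 2.1  1.7]
 [ 0.5  1.8]
 [ 1.8 -3.8]
 [ 1.9 -2.5]
 [ 1.5 -2.5]
 [-0.1  3.5]]
bore side [ 0.491 -0.004] [-123.5    9. ]
bore scene [ 0.492 -0.005] [-122.4    8.1]
rearR top side [ 0.462 -0.012] [-150.9   -2.1]
rearL bot side [0.479 0.023] [-137.9   33.8]
tape side [ 0.521 -0.157] [ -77.7 -140.4]
decoy side [0.336 0.06 ] [-283.2   56.6]
```

The box fits to about 2–3 mm: hinge foot at (0.613, -0.025), yaw -0.10. Both views put the bore at box (-123, 8.5). Now I'll move to a leaned hover and take a closer look with the wrist camera.

```bash
cat >> h.py <<'E'
TH=-0.10;T0=np.array([.6126,-.0248]);A=np.radians(36);TIP=.022
def ori(yaw=0,a=A):
    f=np.array([np.cos(TH+yaw),np.sin(TH+yaw),0]);k=np.array([0,0,1.])
    z=np.sin(a)*f-np.cos(a)*k;x=np.cos(a)*f+np.sin(a)*k
    return np.column_stack([x,np.cross(z,x),z])
def pose(bx,by,z,yaw=0,a=A):
    """TCP pose for fingertip centre at box (bx,by) m, height z"""
    M=ori(yaw,a);c,s=np.cos(TH),np.sin(TH)
    p=np.array([T0[0]+c*bx-s*by,T0[1]+s*bx+c*by,z])-TIP*M[:,2]
    return p,R.from_matrix(M).as_rotvec()
E
python3 - <<'E'
from h import *
from rig import manip
import cv2,pickle
for a in [(-.19,.012,.2),(-.17,.012,.078),(.012,0,.078)]:
    for y in(0,-.2): 
        q=manip.solve_ik(*pose(*a,yaw=y));print(a,y,None if q is None else np.round(q,2))
manip.command_gripper(.02,20)
manip.move_to(*pose(-.19,.012,.2))
p,r=manip.get_position(),manip.get_ee_rot();c=manip.camera("wrist")
c["p"],c["r"]=np.array(p),np.array(r);pickle.dump(c,open("w1.pkl","wb"));cv2.imwrite("pics/w1.png",c["image"][:,:,::-1])
print(manip.get_time(),p,manip.get_width(),manip.get_contact_force())
E
```

```text
(-0.19, 0.012, 0.2) 0 None
(-0.19, 0.012, 0.2) -0.2 None
(-0.17, 0.012, 0.078) 0 [ 0.04  0.48  2.48  3.33  0.45 -1.63]
(-0.17, 0.012, 0.078) -0.2 [ 0.16  0.48  2.46  3.78  0.45 -1.78]
(0.012, 0, 0.078) 0 [-0.05  0.56  2.11  3.34  0.16 -1.72]
(0.012, 0, 0.078) -0.2 [ 0.03  0.57  2.1   4.15  0.23 -2.29]Traceback (most recent call last):
  File "<stdin>", line 8, in <module>
rig.IKError: the arm cannot take that pose within its joint ranges
```

Run:
```python
from h import *
from rig import manip
print(manip.get_time(),manip.get_width())
a=np.radians(40)
for x,z in[(-.19,.12),(-.19,.15),(-.16,.15),(-.16,.2),(-.13,.15),(-.13,.2),(-.1,.2),(-.165,.078),(-.1,.078),(-.04,.078),(.016,.078)]:
    q=manip.solve_ik(*pose(x,.012,z,a=a));print(x,z,None if q is None else np.round(q,2))
```

```text
0.7833 0.019605795847516205
-0.19 0.12 [ 0.06  0.36  2.55  3.37  0.47 -1.65]
-0.19 0.15 [ 0.06  0.23  2.54  3.45  0.34 -1.75]
-0.16 0.15 [ 0.04  0.26  2.48  3.45  0.3  -1.76]
-0.16 0.2 [ 0.04  0.09  2.45  3.94  0.13 -2.26]
-0.13 0.15 [ 0.03  0.28  2.42  3.45  0.27 -1.77]
-0.13 0.2 [ 0.03  0.13  2.39  3.96  0.11 -2.29]
-0.1 0.2 None
-0.165 0.078 [ 0.04  0.53  2.51  3.31  0.59 -1.6 ]
-0.1 0.078 [ 0.01  0.53  2.38  3.31  0.47 -1.63]
-0.04 0.078 [-0.    0.55  2.25  3.32  0.37 -1.66]
0.016 0.078 [-0.02  0.58  2.14  3.34  0.28 -1.69]
```

```bash
sed -i 's/radians(36)/radians(40)/' h.py
python3 - <<'E'
from h import *
from rig import manip
import cv2,pickle
P=pose(-.19,.012,.15)
q=np.array(manip.solve_ik(*P));q1=q.copy();q1[1]-=.2
manip.set_joints(q1);manip.move_to(*P)
p,r=manip.get_position(),manip.get_ee_rot();c=manip.camera("wrist")
c["p"],c["r"]=np.array(p),np.array(r);pickle.dump(c,open("w1.pkl","wb"));cv2.imwrite("pics/w1.png",c["image"][:,:,::-1])
print(manip.get_time(),p,P[0],manip.get_width(),manip.get_contact_force())
E
```

```text
4.175 [0.41095318 0.0076457  0.16674467] [0.41067653 0.00752018 0.16685298] 0.019927922844406837 [-0.34260436  0.43654235  0.44457351]
```

View pics/w1.png

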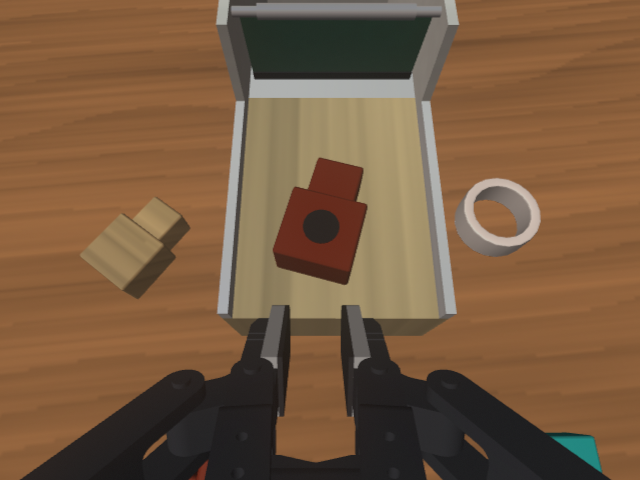

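The wrist view shows the blank's block top corners at (293,188), (367,205), (350,270) and (275,253), and its shank end at (320,158)–(363,168). The ledge's rear inner corners are at (235,318) and (440,318), the rod is at (245–440,11), and the fingertips are at (280,307) and (350,307).

Run:
```python
from h import *
import pickle
c=pickle.load(open("w1.pkl","rb"))
T=np.eye(4);T[:3,:3]=R.from_rotvec(c["r"]).as_matrix();T[:3,3]=c["p"]
W=T@np.array(c["mount"])
rr=np.array([[np.cos(TH),-np.sin(TH)],[np.sin(TH),np.cos(TH)]])
for n,uv,z in[("rearL in",(235,318),.068),("rearR in",(440,318),.068),("railL rear out",(219,314),.082),("railR rear out",(456,314),.082),("rod L",(233,11),.136),("rod R",(441,11),.136),
 ("blk RL",(275,253),.098),("blk RR",(350,270),.098),("blk FL",(293,188),.098),("blk FR",(367,205),.098),("sh L",(320,158),.096),("sh R",(363,168),.096),("bore",(321,226),.098)]:
    print(n,((ray(c,W,uv,z)-T0)@rr*1e3).round(1))
for d in(.009,.016,.022,.03): 
  for y in(-.01,.01):
    q=np.linalg.inv(np.array(c["mount"]))@[0.011,y,d,1];print(d,y,(q[:2]/q[2]*c["fx"]+[c["cx"],c["cy"]]).round())
```

```text
rearL in [-170.8   60.2]
rearR in [-170.7  -62.6]
railL rear out [-171.3   66.6]
railR rear out [-171.1  -67.6]
rod L [-1.1 61.2]
rod R [ -1.  -62.5]
blk RL [-140.3   34.6]
blk RR [-150.2   -6.9]
blk FL [-99.2  25.4]
blk FR [-110.4  -18.1]
sh L [-77.1   9.3]
sh R [-84.2 -17. ]
bore [-123.8    8.9]
0.009 -0.01 [287. 317.]
0.009 0.01 [343. 317.]
0.016 -0.01 [288. 308.]
0.016 0.01 [342. 308.]
0.022 -0.01 [289. 301.]
0.022 0.01 [341. 301.]
0.03 -0.01 [290. 292.]
0.03 0.01 [340. 292.]
```

Everything agrees: ledge rear edge -171, rod -1, blank yaw about -0.23, rear face centre (-145, 14). I'll descend behind the blank and push squarely, which will straighten it, then check before the flap.

Run:
```python
from h import *
from rig import manip
import cv2,pickle
manip.servo_line(*pose(-.174,.007,.077),rate=.1);print(manip.get_contact_force())
manip.servo_line(*pose(-.13,.007,.077),rate=.04);print(manip.get_contact_force())
manip.servo_line(*pose(-.075,.007,.077),rate=.06);print(manip.get_contact_force())
p,r=manip.get_position(),manip.get_ee_rot();c=manip.camera("wrist")
c["p"],c["r"]=np.array(p),np.array(r);pickle.dump(c,open("w2.pkl","wb"));cv2.imwrite("pics/w2.png",c["image"][:,:,::-1])
print(manip.get_time(),p,pose(-.075,.007,.077)[0])
```

```text
[-0.71715794  0.38762899 -0.29763842]
[-0.28757786 -0.77415279 -0.20006056]
[ 0.07332186 -0.24149379  1.15879104]
7.4417 [ 0.52415828 -0.00890785  0.09371583] [ 0.52460284 -0.00893569  0.09385298]
```

View pics/w2.png

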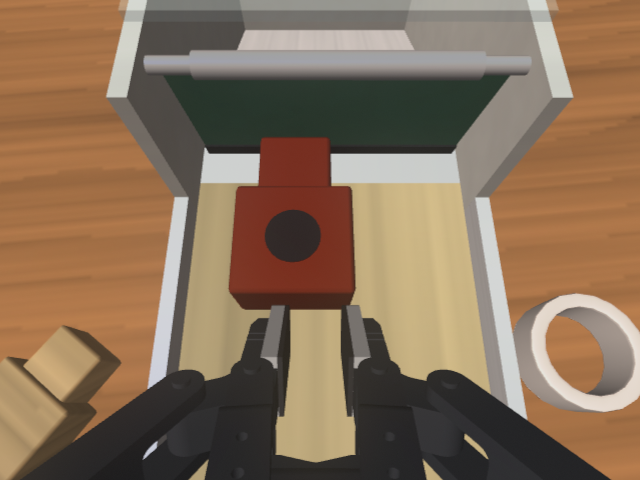

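The blank is now straight, with its bore at (292,236) and its sides at 232–354. The fingers at 280 and 350 sit about 9 mm too far right. I'll back off, recentre, then push through the flap.

Run:
```python
from h import *
from rig import manip
import cv2
manip.servo_line(*pose(-.085,.007,.077),rate=.1)
manip.servo_line(*pose(-.085,.016,.077),rate=.1)
manip.servo_line(*pose(.005,.014,.077),rate=.07);print(manip.get_contact_force(),manip.get_position()-pose(.005,.014,.077)[0])
manip.hold(.4)
a=manip.camera("scene")["image"][205:360,220:415,::-1];b=manip.camera("wrist")["image"][:,:,::-1]
a=cv2.resize(a,(400,318));b=cv2.resize(b[:300],(400,188));cv2.imwrite("pics/p3.png",np.vstack([a,b]))
print(manip.get_time())
```

```text
[-0.50310182 -0.08497643 -0.42359256] [-5.35226793e-04  3.65617134e-05 -2.12100845e-04]
9.875
```

View pics/p3.png

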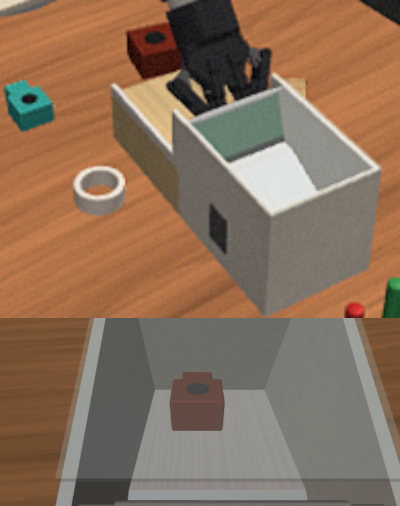

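The wrist view shows the blank at (197,400) in the composite picture, down at the back of the chute. Now I'll withdraw the fingers.

Run:
```python
from h import *
from rig import manip
import cv2
manip.servo_line(*pose(-.15,.014,.079),rate=.12)
manip.servo_line(*pose(-.18,.014,.15),rate=.12)
manip.hold(1.5)
a=manip.camera("scene")["image"][205:360,220:415,::-1];b=manip.camera("wrist")["image"][:,:,::-1]
a=cv2.resize(a,(400,318));b=cv2.resize(b[:300],(400,188));cv2.imwrite("pics/p4.png",np.vstack([a,b]))
print(manip.get_time(),manip.get_contact_force())
```

```text
13.7083 [-0.09405778  0.30717067 -0.02257388]
```

View pics/p4.png

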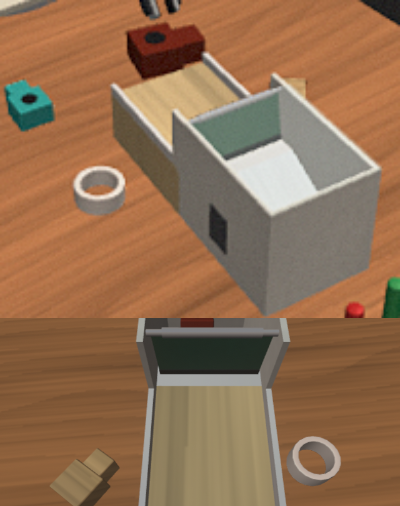

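The ledge is empty, the flap is shut, the blank shows through the lid at (197,322), and the bystanders are where they were. Handing in.

```bash
python3 -c "
from rig import manip
print(manip.sign_off())"
```

```text
the job is handed in; nothing more can be done
None
```

The dark blank was pushed through the flap and slid down the chute; the last pictures showed the flap shut and the pale blank and tape roll in place (bottle, jar, file and brush not re-checked), and the job was handed in with no verdict returned.

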